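# Raise a sample bottle with a cam lever and hold it at the sensor

### The arm

A 6-joint arm with a two-finger parallel gripper is mounted at the origin on a cart in front of the work surface, level with it; the furniture and walls round the work are solid. World frame = base frame: x ahead of the robot, y to its left, z up, the work surface at z = 0. Lengths are in m, angles in rad, forces in N, time in s.
With the tool pointing down it reaches from about 0.25 to 0.725 m from the base axis. Payload 4 kg.
Tool frame: the origin (TCP) lies midway between the tips of the shut fingers; the grasp point (between the pads) lies 19 mm behind it; z points along the fingers, y is the direction in which the jaws open and shut (so a half turn about z gives the same grasp; the last joint's range is limited). The gripper opens to 85 mm and grips with 20 to 120 N. Pads are 22 mm wide; open, the fingers measure 114 mm over their backs; the gripper's body (76 mm by 85 mm) begins 54 mm behind the grasp point. The pads swing forward as they close: fully open they stand 13 mm farther back than shut.
Start: joints at [1.34, 0.241, 0.005, 1.335, 0, 1.571], TCP at [0.114, 0.487, 0.231] pointing down, gripper open.
Joint ranges: [-2.72, 2.72], [-1.05, 1.87], [-1.09, 1.28], [-1.99, 2.15], [-1.42, 1.44], [-3.14, 3.14]. Speed limits (rad/s): [2.79, 2.79, 3.14, 3.14, 3.14, 3.14].

### API

Orientations are given as a unit quaternion [x, y, z, w].
In Python, from workcell import get_obs, camera, camera_model, job_done, masks_of gives the robot as it stands.
- The arm moves only by the tool jog_arm, never from a script. Its argument "deltas" is a list that holds one entry, the list of rows, each a list of 7 numbers: the shift along the tool's x, y, z in mm, then the turn, a rotation vector about the tool's x, y, z in degrees, then the finger opening in mm, from 0 to 85.4. A call has 1 to 5 rows; each row shifts and turns the pose as measured when the row begins, along the tool's axes as they then stand; what a row does not reach is not made up. A row lasts 1/10 s, in which the tool goes at most 50 mm and 8.59 degrees, less where a joint would pass 70% of its speed; a pose out of reach is approached as far as the arm can. A call with a gripper value outside its range is refused whole. The fingers move at their own pace and stop on an object; the grip force is fixed at half the most. Time passes only in rows, so rows that do not move let the fingers close. It gives the time, the measured TCP pose, the force and the opening at its end, in the units of the state.
- get_obs(): the state, without advancing time (a new reading comes with each control period).
- camera(name): name is "side" or "top" or "wrist"; returns the picture (480x640x3 uint8, red, green, blue); there is no depth.
- camera_model(name): a dict with "fovy" (degrees; the focal length in pixels is half the picture's height over the tangent of half this angle, whatever the lens; pixels are square), "cx", "cy" (the principal point, pixels), "pose" (4x4, takes a point from camera to world coordinates); the wrist camera has in their place "T_tool_cam" (4x4, takes a point from camera to tool coordinates, whose origin is the TCP and whose axes are the flange's). Camera axes: x right, y down, z forward; pixel columns grow to the right and rows downward; lengths in m; the calibration is good to about 2 mm. A picture is of the moment at which its call begins: read the wrist's pose just before it. camera_model takes no time and is no camera call.
- job_done(): hands the job in, once; it reports no verdict.
Trained networks look in the newest picture that a camera, given by its name, has taken for a name from the list of things; names that differ only in an ending like _2 or _b are one class to them, and where a whole thing is asked for, a point or a joint stands for the part that bears it (a point fixed in the world has none). Each returns a list of dicts, best first, with "conf" (0 to 1); they miss things now and then, are a little off and sometimes report something else, mostly with a low value. They report only what shows in the picture. A call takes as long as a camera call. They do not tell look-alikes from the thing itself.
- masks_of(target, camera): "pixels" (480x640 bool, what is visible of it) and "at" ([column, row] in pixels, amid what is visible of it).
The state is a dict: "clock": time; "joint_pos": joint angles; "joint_vel": joint speeds; "tau": joint torques, N m; "eef_pos": TCP position; "tool_rot": TCP orientation; "ft_force": force on the tool from outside, world axes, zero at the start; "ft_torque": the same for the moment, N m; "grip_width": finger opening in m.
Only numpy, scipy, OpenCV 4.12 (cv2) and the standard library are available. Lean on these libraries where they do the work, as an engineer would, in place of code of your own. Each camera call takes 0.05 s, during which the arm holds its last target. There are 200 camera calls.

### The job

Set the small brown dropper bottle gently upright in the round seat of the sample lift while its lever is down, and let go of the bottle. Then take the lever by its black grip and swing it up until it stands straight up, where the cam lifts the plate highest, so that the bottle stands before the sensor. The lever springs back if released, so finish while still holding the grip there; keep the bottle upright and leave the other things where they are.

Things in the scene. Friction and masses are not known exactly. Their poses are not given: they have to be found in the camera images.
- dropper_bottle: Small brown glass bottle with a black dropper cap, 79 mm tall, 40 to 70 g, standing loose on the bench left or right of the lift. Body 33 mm in diameter from the bottom to 57 mm up, collar 31 mm wide at 55 to 61 mm, narrow cap 14 mm wide above. Origin at the centre of its underside, z up.
- sample_lift: Grey and aluminium sample lift fixed to the bench; position and yaw vary. Base plate 205 x 100 x 8 mm (local x from -70 to +135, y +-50); origin on the bench under the centre of the seat; local +x points from the seat to the sensor post, +z up. The lever is on its local -y side. The black sensor head (34 x 42 x 36 mm) stands on a post at local x = +118 mm, its top at z = 142 mm, its lens tube reaching to local x = +92 mm.
- seat (a point): Centre of the flat floor of the round seat on the lifting plate (plate 125 x 62 x 7 mm). A ring of 41 mm inside diameter, 49 mm outside, 6 mm high, surrounds it; the bottle stands inside the ring on the plate. It is about 68 mm above the bench with the lever down and 83 mm with the cam at its highest. Axes as the sample lift.
- cam_lever: The lever with its shaft and eccentric cam; origin on the horizontal cam shaft's axis, beside the middle of the grip: 113 mm to the local -y side of the seat, 34 mm above the bench. The shaft runs along the lift's local y; at rest its axes are those of the sample lift, and it turns about y.
- lever_angle (a joint): Angle of the lever about the shaft, rad. 0 at rest: the lever points to the local -x side (towards the robot), 10 degrees above level. It grows as the grip swings up and over. At 1.396 (80 degrees on) the lever stands straight up and the cam lifts the plate highest (15 mm); beyond that the plate sinks again, up to the stop at 2.2. A spring always pulls it back to 0: about 0.18 N m at rest, 0.35 N m when upright (some 2 to 4 N at the grip).
- grip (a point): Centre of the black cylindrical grip on the lever's end, 22 mm in diameter and 60 mm long, its axis parallel to the cam shaft (the lift's local y); it turns freely on its pin. It can be taken across, from above. 110 mm from the shaft's axis, thus about 53 mm above the bench at rest and 144 mm with the lever upright. The 10 mm round lever rod runs from the grip's inner end to the shaft, 41 mm to local +y of the grip's centre; the base is 63 mm to local +y.
- masking_tape: Roll of masking tape lying flat, 98 mm across, 25 mm high, on the other side of the lift from the bottle; leave it alone. Origin at the centre of its underside.
- petri_dish: Clear shallow dish, 78 mm across, 15 mm high; leave it alone. Origin at the centre of its underside.
- magnifier: Magnifier with a black handle, 167 x 81 x 14 mm, lying flat; leave it alone. Origin at the centre of its underside, handle towards its -x.
Mind the look-alikes: they are no part of the job. Of the things that look like the dropper_bottle, the middle-sized one is meant.

How it is judged:
On the way:
1. The bottle stands released in the seat while the lever is still down (horizontal distance between dropper_bottle and seat below 0.008 m and z of dropper_bottle in the frame of seat between -0.004 and 0.004 m and angle between dropper_bottle's own z axis and vertical below 0.1 rad and contact force between dropper_bottle and the fingers below 0.1 N and contact force between dropper_bottle and the arm below 0.1 N and value of joint lever_angle below 0.2 rad), for 0.3 s.
At the end, for the whole second after the job is handed in: The robot holds the lever (over 1 N, nothing else touching it), still and within 0.14 rad of its highest-lift angle 1.396 rad; the bottle stands in the seat, untouched by the robot, within 8 mm of its centre, 4 mm of its floor and upright within 0.1 rad (value of joint lever_angle between 1.256 and 1.536 rad and velocity of joint lever_angle between -0.15 and 0.15 rad/s and (contact force between cam_lever and the fingers above 1 N or contact force between cam_lever and the arm above 1 N) and horizontal distance between dropper_bottle and seat below 0.008 m and z of dropper_bottle in the frame of seat between -0.004 and 0.004 m and angle between dropper_bottle's own z axis and vertical below 0.1 rad and contact force between dropper_bottle and the fingers below 0.1 N and contact force between dropper_bottle and the arm below 0.1 N and contact force between cam_lever and masking_tape below 0.1 N and contact force between cam_lever and petri_dish below 0.1 N and contact force between cam_lever and magnifier below 0.1 N); the arm keeps its last pose, push and grip.
It fails at once if The bottle is tipped over (more than 0.7 rad) (angle between dropper_bottle's own z axis and vertical above 0.7 rad).
It fails at once if The bottle is dropped: it falls unheld faster than 0.6 m/s (linear speed of dropper_bottle above 0.6 m/s and contact force between dropper_bottle and the fingers below 0.05 N).
It fails at once if The masking tape is moved more than 30 mm (distance of masking_tape from where it was at the start of the episode above 0.03 m).
It fails at once if The petri dish is moved more than 30 mm (distance of petri_dish from where it was at the start of the episode above 0.03 m).
It fails at once if The magnifier is moved more than 30 mm (distance of magnifier from where it was at the start of the episode above 0.03 m).
It also fails if it takes over 48 s, if anything falls off the work surface, if the arm or the gripper's body presses on something with over 40 N, if the wrist force passes 120 N, or if a joint passes its speed limit or range.

## Working session

There is one attempt and no reset: what is moved stays moved. The work goes in short steps, Python scripts to look and compute and a tool call to move; the robot and the scene stay as the last step left them, time stands still between calls to the robot, and variables do not carry over. Pictures are saved under pics/ and viewed, about 8 in all and at most 12, crops included, and the job is handed in when it is done.

Besides the shell and the picture viewer there is one more tool, called after "Emit:" by a JSON object that holds its "name" and its "arguments". jog_arm: Moves the arm, as the interface text tells. Its arguments: {"type":"object","properties":{"deltas":{"type":"array"}},"required":["deltas"]}

```bash
mkdir -p pics; ls
cat > h.py <<'E'
import numpy as np, cv2
from scipy.spatial.transform import Rotation as R
from workcell import *
def ray(cam,uv,pose=None):
    m=camera_model(cam); f=240/np.tan(np.radians(m["fovy"])/2)
    P=np.array(m["pose"]) if pose is None else pose
    d=P[:3,:3]@np.array([(uv[0]-m["cx"])/f,(uv[1]-m["cy"])/f,1]); return P[:3,3],d/np.linalg.norm(d)
def proj(cam,p,pose=None):
    m=camera_model(cam); f=240/np.tan(np.radians(m["fovy"])/2)
    P=np.array(m["pose"]) if pose is None else pose
    q=P[:3,:3].T@(np.array(p)-P[:3,3]); return np.array([m["cx"]+f*q[0]/q[2],m["cy"]+f*q[1]/q[2]])
def atz(cam,uv,z,pose=None):
    o,d=ray(cam,uv,pose); return o+d*(z-o[2])/d[2]
def wpose():
    o=get_obs(); T=np.eye(4); T[:3,:3]=R.from_quat(o["tool_rot"]).as_matrix(); T[:3,3]=o["eef_pos"]
    return T@np.array(camera_model("wrist")["T_tool_cam"])
def save(n,img): cv2.imwrite("pics/"+n,cv2.cvtColor(img,cv2.COLOR_RGB2BGR))
E
python3 - <<'E'
from h import *
np.set_printoptions(precision=3,suppress=True)
o=get_obs(); print({k:np.round(v,3) for k,v in o.items()})
a=camera("top"); b=camera("side")
save("a.png",cv2.resize(np.vstack([a,b]),(600*640//960*1,600)) if 0 else a); save("b.png",b)
for c in("top","side"):
    m=camera_model(c); print(c,m["fovy"],m["cx"],m["cy"],np.array(m["pose"]).round(3).tolist())
    for t in["dropper_bottle","sample_lift","seat","grip","cam_lever","masking_tape","petri_dish","magnifier"]:
        for r in masks_of(t,c):
            ys,xs=np.nonzero(r["pixels"]); print(c,t,round(r["conf"],2),np.round(r["at"]),xs.min(),xs.max(),ys.min(),ys.max(),len(xs), atz(c,r["at"],0).round(3))
print(np.array(camera_model("wrist")["T_tool_cam"]))
E
```

```text
pics
{'clock': np.float64(0.0), 'joint_pos': array([1.34 , 0.241, 0.004, 1.335, 0.   , 1.571]), 'joint_vel': array([-0.002, -0.001, -0.001, -0.001, -0.001,  0.003]), 'tau': array([  0.   , -37.232,  25.241,   0.017,   0.   ,  -0.   ]), 'eef_pos': array([0.114, 0.486, 0.23 ]), 'tool_rot': array([ 0.115,  0.993, -0.001, -0.   ]), 'ft_force': array([1.137, 0.453, 0.267]), 'ft_torque': array([-0.013, -0.006,  0.012]), 'grip_width': np.float64(0.085)}
top 52.074717916068344 314.35871557654247 237.08580364143677 [[-0.099, -0.972, 0.214, 0.27], [-0.995, 0.098, -0.015, 0.061], [-0.007, -0.214, -0.977, 1.296], [0.0, 0.0, 0.0, 1.0]]
top dropper_bottle 0.63 [399. 247.] 393 402 242 252 85 [ 0.505 -0.181  0.   ]
top dropper_bottle 0.61 [418. 271.] 412 427 262 276 181 [ 0.434 -0.222  0.   ]
top dropper_bottle 0.56 [438. 243.] 426 450 232 254 405 [ 0.504 -0.288  0.   ]
top sample_lift 0.81 [289. 212.] 269 340 157 264 3370 [0.631 0.105 0.   ]
top seat 0.64 [285. 218.] 273 300 193 240 1125 [0.614 0.116 0.   ]
top grip 0.8 [315. 252.] 301 340 217 264 470 [0.513 0.045 0.   ]
top cam_lever 0.57 [316. 25
[... 1117 characters left out ...]
side grip 0.91 [305. 248.] 278 343 230 267 782 [0.532 0.125 0.   ]
side grip 0.72 [364. 186.] 323 384 178 195 638 [0.728 0.403 0.   ]
side cam_lever 0.83 [303. 252.] 278 343 230 267 676 [0.524 0.107 0.   ]
side masking_tape 0.85 [265. 204.] 242 281 190 215 814 [ 0.463  0.355 -0.   ]
side masking_tape 0.58 [306. 252.] 277 343 230 268 763 [0.531 0.108 0.   ]
side petri_dish 0.88 [247. 244.] 230 265 232 254 664 [0.409 0.165 0.   ]
side magnifier 0.94 [366. 186.] 323 384 179 195 566 [0.734 0.403 0.   ]
side magnifier 0.43 [303. 250.] 278 342 230 267 639 [0.526 0.118 0.   ]
[[-0.001 -0.955 -0.297  0.076]
 [ 1.    -0.001 -0.    -0.   ]
 [ 0.    -0.297  0.955 -0.143]
 [ 0.     0.     0.     1.   ]]
```

View pics/a.png

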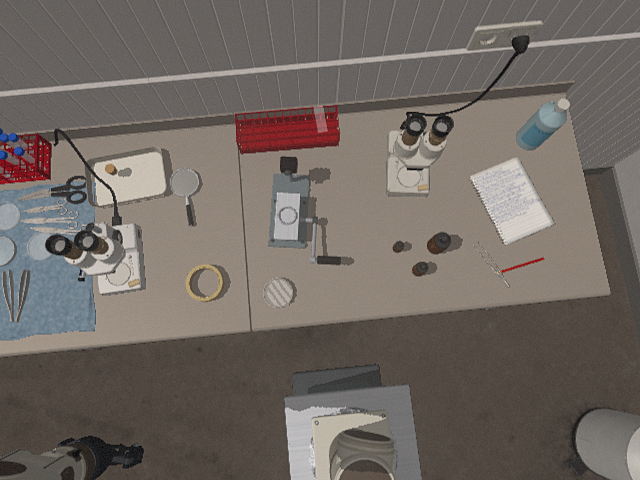

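View pics/b.png

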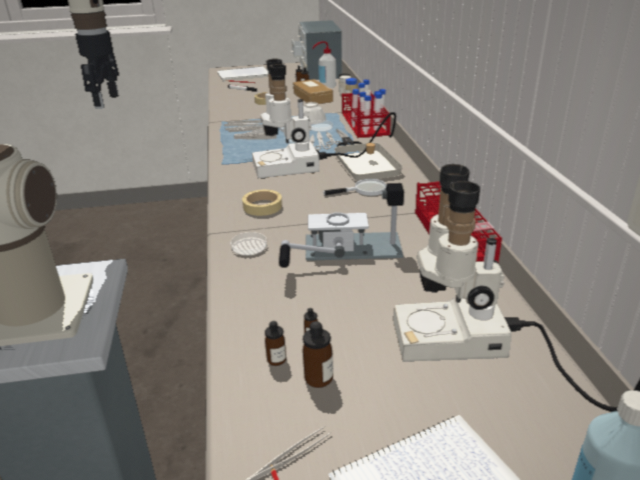

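The first images show three brown dropper bottles: small at side (310,320) / top (399,247), middle at side (275,344) / top (420,268), and large at side (317,355) / top (439,242). I choose the middle one and will check it in a close crop.

Run:
```python
from h import *
from scipy.optimize import least_squares
np.set_printoptions(precision=3,suppress=True)
a=camera("top"); ma=masks_of("dropper_bottle","top"); b=camera("side"); mb=masks_of("dropper_bottle","side")
for r in mb:
    ys,xs=np.nonzero(r["pixels"]); 
    # upright cylinder: fit centre, diameter, height from mask bbox in side view
    bb=np.array([xs.min()-.0,xs.max()+1.,ys.min(),ys.max()+1.])
    def f(p):
        t=np.linspace(0,2*np.pi,40); D=p[2]
        body=[proj("side",[p[0]+D/2*np.cos(k),p[1]+D/2*np.sin(k),z*p[3]]) for k in t for z in(0,.72)]
        top=[proj("side",[p[0]+.21*D*np.cos(k),p[1]+.21*D*np.sin(k),p[3]]) for k in t]
        q=np.array(body+top); return np.array([q[:,0].min(),q[:,0].max(),q[:,1].min(),q[:,1].max()])-bb
    g=atz("side",r["at"],.035); s=least_squares(f,[g[0],g[1],.033,.079])
    print("side",r["conf"],r["at"],s.x,s.cost)
for r in ma: print("top",r["at"],atz("top",r["at"],.05))
C=cv2.resize(b[300:400,240:350],(440,400),interpolation=3)
L=cv2.resize(a[150:275,255:350],(304,400),interpolation=3)
S=cv2.resize(b[170:280,260:420],(582,400),interpolation=3)
save("c.png",np.hstack([C,L])); save("d.png",S)
```

```text
side 0.84 [273.4, 342.1] [ 0.435 -0.22   0.03   0.073] 1.6155871338926322e-27Traceback (most recent call last):
  File "<stdin>", line 14, in <module>
    return func(*args, **kwargs)
    vector_fun = VectorFunction(
        fun_wrapped,
    ...<6 lines>...
        workers=workers
    )
    self.J, dct = approx_derivative(
                  ~~~~~~~~~~~~~~~~~^
        self.fun_wrapped, self.x, f0=self.f, **finite_diff_options
        ^^^^^^^^^^^^^^^^^^^^^^^^^^^^^^^^^^^^^^^^^^^^^^^^^^^^^^^^^^
    )
    ^
    J, _nfev = _dense_difference(fun_wrapped, x0, f0, h,
               ~~~~~~~~~~~~~~~~~^^^^^^^^^^^^^^^^^^^^^^^^
                             use_one_sided, method,
                             ^^^^^^^^^^^^^^^^^^^^^^
                             mf)
                             ^^^
    df = [f_eval - f0 for f_eval in f_evals]
                                    ^^^^^^^
    f = np.atleast_1d(self.fun(x, *self.args, **self.kwargs))
                      ~~~~~~~~^^^^^^^^^^^^^^^^^^^^^^^^^^^^^^
    return np.atleast_1d(self.fun(x))
                         ~~~~~~~~^^^
    return self.f(x, *self.args, **self.kwargs)
           ~~~~~~^^^^^^^^^^^^^^^^^^^^^^^^^^^^^^
  File "<stdin>", line 12, in f
  File "h.py", line 9, in proj
    m=camera_model(cam); f=240/np.tan(np.radians(m["fovy"])/2)
ValueError: time passes only in moves, steps and waits
```

```bash
sed -i 's/^def ray/import functools\ncamera_model=functools.lru_cache(None)(camera_model)\ndef ray/' h.py
python3 - <<'E'
from h import *
np.set_printoptions(precision=3,suppress=True)
a=camera("top"); ma=masks_of("dropper_bottle","top")
for r in ma: print("top",r["at"],atz("top",r["at"],.05))
b=camera("side")
C=cv2.resize(b[300:400,240:350],(440,400),interpolation=3)
L=cv2.resize(a[150:275,255:350],(304,400),interpolation=3)
save("c.png",np.hstack([C,L]))
E
```

```text
top [438.0, 244.0] [ 0.493 -0.273  0.05 ]
top [399.3, 247.7] [ 0.493 -0.172  0.05 ]
top [417.7, 269.5] [ 0.432 -0.211  0.05 ]
```

View pics/c.png

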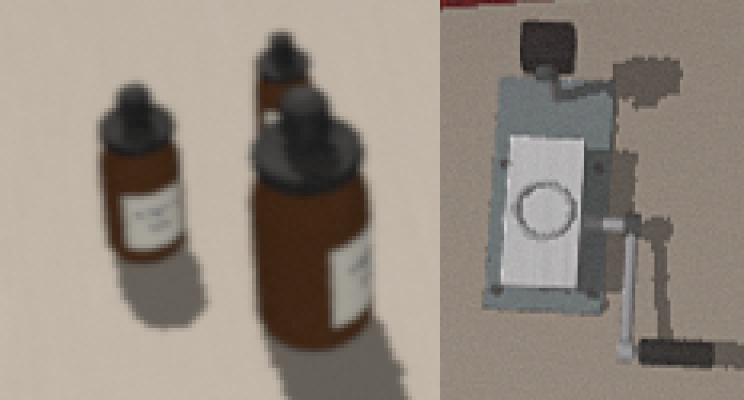

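The crop shows the middle bottle at left (plainly between the other two in size). In the top crop the seat ring is at about (288,216) and the grip at about (329,260).

Run:
```python
from h import *
np.set_printoptions(precision=4,suppress=True)
c=lambda u,v:((u-440)/3.2+255,v/3.2+150)
s=atz("top",c(545,210),.073); g=atz("top",c(677,353),.06); print("seat",s,"grip",g)
P=[atz("top",c(*k),.008) for k in[(500,78),(483,307),(603,312),(615,85)]]
Q=[atz("top",c(*k),.070) for k in[(510,136),(501,287),(579,290),(585,140)]]
for X in(P,Q):
    print(np.array(X)); 
    for i,j in((1,0),(2,3)): d=X[i]*-1+X[j]; print("yaw",np.degrees(np.arctan2(d[1],d[0])),np.linalg.norm(d))
    for i,j in((3,0),(2,1)): d=X[j]-X[i]; print("yaw-y",np.degrees(np.arctan2(-d[0],d[1])),np.linalg.norm(d))
```

```text
seat [0.601  0.1057 0.073 ] grip [0.4767 0.0118 0.06  ]
[[0.7399 0.1364 0.008 ]
 [0.5403 0.1669 0.008 ]
 [0.526  0.0675 0.008 ]
 [0.7235 0.0383 0.008 ]]
yaw -8.681362295044687 0.20189294363763552
yaw -8.419386718455838 0.19964011698506104
yaw-y -9.460357211563945 0.0995308945142897
yaw-y -8.16695778347486 0.10043856192391966
[[0.6668 0.1288 0.07  ]
 [0.5421 0.1463 0.07  ]
 [0.5334 0.0846 0.07  ]
 [0.6572 0.0682 0.07  ]]
yaw -7.991343901873322 0.12594426979260595
yaw -7.5031992001854 0.12490697566794276
yaw-y -8.96671358320681 0.06126101077118667
yaw-y -7.992257583727727 0.06231629549560074
```

Emit:
{"name": "jog_arm", "arguments": {"deltas": [[[-29,-38,0,0,0,-5,85],[-29,-38,0,0,0,0,85],[-29,-38,0,0,0,0,85],[-29,-38,0,0,0,0,85],[-29,-38,0,0,0,0,85]]]}}

```text
clock: 1.75
eef_pos: [0.2293, 0.2757, 0.2295]
tool_rot: [0.064, 0.998, 0.001, 0.001]
ft_force: [0.7, 1.1, 0.3]
grip_width: 0.0853
```

Emit:
{"name": "jog_arm", "arguments": {"deltas": [[[-29,-38,0,0,0,0,85],[-29,-38,0,0,0,0,85],[-29,-38,0,0,0,0,85],[-29,-38,0,0,0,0,85],[-29,-38,0,0,0,0,85]]]}}

```text
clock: 2.25
eef_pos: [0.3524, 0.0605, 0.2312]
tool_rot: [0.062, 0.998, 0.003, 0.004]
ft_force: [1.0, 0.0, 0.1]
grip_width: 0.0847
```

Emit:
{"name": "jog_arm", "arguments": {"deltas": [[[-29,-38,0,0,0,0,85],[-29,-38,0,0,0,0,85],[-29,-38,0,0,0,0,85],[-29,-38,0,0,0,0,85],[0,0,0,0,0,0,85]]]}}

```text
clock: 2.75
eef_pos: [0.4537, -0.118, 0.2322]
tool_rot: [0.067, 0.998, 0.002, 0.007]
ft_force: [-0.5, 0.1, 0.4]
grip_width: 0.0851
```

Emit:
{"name": "jog_arm", "arguments": {"deltas": [[[4,-45,10,0,0,0,85],[4,-45,10,0,0,0,85],[0,-9,10,0,0,0,60],[0,0,0,0,0,0,60]]]}}

```text
clock: 3.15
eef_pos: [0.4336, -0.2163, 0.2003]
tool_rot: [0.066, 0.998, 0.003, 0.008]
ft_force: [0.3, 1.0, -0.1]
grip_width: 0.0605
```

```bash
cat > loc.py <<'E'
from h import *
import sys
np.set_printoptions(precision=4,suppress=True)
W=wpose(); a=camera("wrist"); o=get_obs(); print(o["clock"],o["eef_pos"],R.from_quat(o["tool_rot"]).as_matrix().round(4).tolist())
for t,z in [(s.split("@")[0],float(s.split("@")[1])) for s in sys.argv[2:]]:
    for r in masks_of(t,"wrist"):
        ys,xs=np.nonzero(r["pixels"]); print(t,round(r["conf"],2),np.round(r["at"]),xs.min(),xs.max(),ys.min(),ys.max(),atz("wrist",r["at"],z,W))
save(sys.argv[1],a)
E
python3 loc.py e.png dropper_bottle@.06
```

```text
3.2 [ 0.434  -0.2159  0.201 ] [[-0.9913, 0.1306, 0.0164], [0.1307, 0.9914, 0.0054], [-0.0156, 0.0075, -0.9999]]
dropper_bottle 0.94 [372. 284.] 357 390 262 304 [ 0.485  -0.1803  0.06  ]
dropper_bottle 0.75 [313. 225.] 293 332 198 249 [ 0.4293 -0.2212  0.06  ]
dropper_bottle 0.63 [263. 300.] 230 288 262 349 [ 0.4868 -0.2707  0.06  ]
```

View pics/e.png

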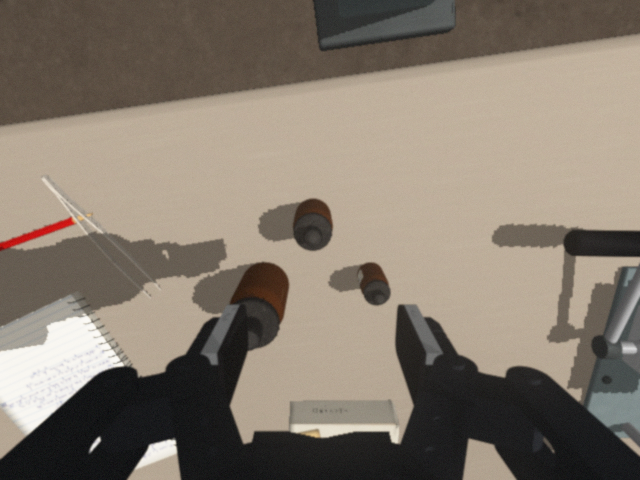

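The middle bottle stands at wrist (313,225), cap top at about (313,238). The small one is at (372,284) and the large one at (263,300).

Run:
```python
from h import *
W=wpose()
for uv,z in[((313,238),.079),((313,226),.058),((313,224),.04)]: print(atz("wrist",uv,z,W).round(4))
for z in(0,.04,.079): print(z,proj("wrist",[.432,-.219,z],W).round(1))
```

```text
[ 0.4357 -0.2209  0.079 ]
[ 0.4323 -0.2207  0.058 ]
[ 0.4354 -0.2214  0.04  ]
0 [315.6 209.2]
0.04 [315.3 219.7]
0.079 [314.9 232.8]
```

Emit:
{"name": "jog_arm", "arguments": {"deltas": [[[-1,-4,20,0.4,0.9,0,60],[0,0,40,0,0,0,60],[0,0,40,0,0,0,60],[0,0,30,0,0,0,60],[0,0,20,0,0,0,60]]]}}

```text
clock: 3.75
eef_pos: [0.4452, -0.2141, 0.0564]
tool_rot: [0.059, 0.998, -0.002, 0.01]
ft_force: [0.1, -0.5, -0.5]
grip_width: 0.0598
```

Emit:
{"name": "jog_arm", "arguments": {"deltas": [[[9,-7,0,-0.3,1.1,1.5,60],[0,0,0,0,0.5,0,60]]]}}

```text
clock: 3.95
eef_pos: [0.4338, -0.2163, 0.0552]
tool_rot: [0.07, 0.998, 0.003, -0.007]
ft_force: [0.0, -0.0, 0.1]
grip_width: 0.0598
```

Emit:
{"name": "jog_arm", "arguments": {"deltas": [[[-1,-4,10,0.4,-0.7,0,60],[-1,0,15,0,0,0,60],[0,0,10,0,0,0,60]]]}}

```text
clock: 4.25
eef_pos: [0.4411, -0.2218, 0.0263]
tool_rot: [0.069, 0.998, -0.003, 0.004]
ft_force: [0.1, -0.0, -0.2]
grip_width: 0.0599
```

Emit:
{"name": "jog_arm", "arguments": {"deltas": [[[7,1,5,-0.3,0.3,0,60],[3,0,5,0,0,0,60],[0,0,0,0,0,0,60]]]}}

```text
clock: 4.55
eef_pos: [0.432, -0.2193, 0.0174]
tool_rot: [0.069, 0.998, -0.001, 0.002]
ft_force: [-0.2, 0.4, -0.5]
grip_width: 0.0595
```

Emit:
{"name": "jog_arm", "arguments": {"deltas": [[[-2,0,0,0,0,0,45],[0,0,0,0,0,0,34],[0,0,0,0,0,0,20],[0,0,0,0,0,0,20],[0,0,0,0,0,0,20]]]}}

```text
clock: 5.05
eef_pos: [0.4351, -0.2203, 0.0189]
tool_rot: [0.069, 0.998, -0.001, 0.004]
ft_force: [0.5, 1.0, 0.3]
grip_width: 0.0306
```

Emit:
{"name": "jog_arm", "arguments": {"deltas": [[[0,0,-10,0,0,0,20],[0,0,-30,0,0,0,20],[0,0,-40,0,0,0,20],[0,0,-40,0,0,0,20],[0,0,-20,0,0,0,20]]]}}

```text
clock: 5.55
eef_pos: [0.4308, -0.2181, 0.162]
tool_rot: [0.069, 0.998, 0.001, -0.001]
ft_force: [0.5, -0.8, -0.2]
grip_width: 0.0309
```

Emit:
{"name": "jog_arm", "arguments": {"deltas": [[[-5,25,0,0,0,0,20],[-5,40,0,0,0,0,20],[-5,40,0,0,0,0,20],[-5,40,0,0,0,0,20],[-5,40,0,0,0,0,20]]]}}

```text
clock: 6.05
eef_pos: [0.4861, -0.0392, 0.1719]
tool_rot: [0.075, 0.997, -0.002, 0.007]
ft_force: [0.7, -0.6, -0.3]
grip_width: 0.0306
```

Emit:
{"name": "jog_arm", "arguments": {"deltas": [[[-22,38,0,0,0,0,20],[-22,38,0,0,0,0,20],[-22,38,0,0,0,0,20],[-14,30,10,0,0,0,20],[0,0,0,0,0,0,20]]]}}

```text
clock: 6.55
eef_pos: [0.5899, 0.1024, 0.1665]
tool_rot: [0.072, 0.997, -0.001, 0.009]
ft_force: [-0.5, -0.2, -0.8]
grip_width: 0.0304
```

Emit:
{"name": "jog_arm", "arguments": {"deltas": [[[-6,5,12,0,0.8,0,20],[-2,0,15,0,0,0,20],[0,0,8,0,0,0,20],[0,0,0,0,0,0,20]]]}}

```text
clock: 6.95
eef_pos: [0.5978, 0.1057, 0.1312]
tool_rot: [0.071, 0.997, -0.001, 0.002]
ft_force: [-0.3, 0.7, -0.7]
grip_width: 0.0307
```

Run:
```python
from h import *
o=get_obs(); print(o["clock"],o["eef_pos"],R.from_quat(o["tool_rot"]).as_matrix()[:,2])
ims=[]
for c,(u,v,h) in{"side":(340,205,60),"top":(288,215,50)}.items():
    a=camera(c).copy(); k=6
    crop=cv2.resize(a[v-h//2-10:v+h//2+10,u-33:u+33],None,fx=k,fy=k,interpolation=cv2.INTER_CUBIC)
    def dr(pts,col):
        for p in pts:
            q=(proj(c,p)-[u-33-.5+.5,v-h//2-10])*k; cv2.circle(crop,tuple(int(x) for x in q.round()),1,col,-1)
    t=np.linspace(0,2*np.pi,60)
    dr([(.6005+.0245*np.cos(x),.1065+.0245*np.sin(x),.074) for x in t],(255,0,0))
    e=o["eef_pos"]; b=e-[0,0,.0189]
    for z in(0,.057): dr([(b[0]+.0165*np.cos(x),b[1]+.0165*np.sin(x),b[2]+z) for x in t],(0,255,0))
    ims.append(cv2.resize(crop,(396,480)))
save("f.png",np.hstack(ims))
```

```text
6.95 [0.59778889 0.10570899 0.13121135] [ 0.00332974 -0.00278141 -0.99999059]
```

View pics/f.png

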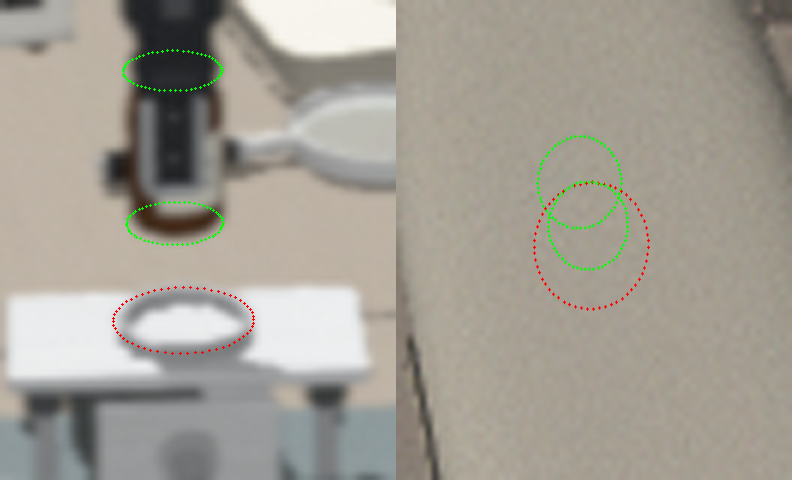

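In the side picture the projected ring falls on the real one and the bottle's bottom is where expected, a few mm short in x. The arm hides the lift in the top picture.

Emit:
{"name": "jog_arm", "arguments": {"deltas": [[[-1,1,10,0,0,0,20],[0,0,10,0,0,0,20],[0,0,5,0,0,0,20],[0,0,0,0,0,0,20]]]}}

```text
clock: 7.45
eef_pos: [0.6002, 0.1055, 0.1075]
tool_rot: [0.072, 0.997, -0.001, 0.004]
ft_force: [-0.3, 0.1, -0.6]
grip_width: 0.0308
```

Emit:
{"name": "jog_arm", "arguments": {"deltas": [[[0,1,7,0,0.4,0,20],[0,0,7,0,0,0,20],[0,0,0,0,0,0,20],[0,0,0,0,0,0,20]]]}}

```text
clock: 7.85
eef_pos: [0.6004, 0.1066, 0.092]
tool_rot: [0.072, 0.997, -0.0, 0.0]
ft_force: [-0.2, -0.1, -0.6]
grip_width: 0.0309
```

Emit:
{"name": "jog_arm", "arguments": {"deltas": [[[0,0,3,0,0,0,20],[0,0,1,0,0,0,20],[0,0,0,0,0,0,20]]]}}

```text
clock: 8.15
eef_pos: [0.6008, 0.1068, 0.088]
tool_rot: [0.072, 0.997, -0.0, 0.001]
ft_force: [-0.8, 0.5, -0.2]
grip_width: 0.0309
```

Emit:
{"name": "jog_arm", "arguments": {"deltas": [[[0,0,2,0,0,0,20],[0,0,0,0,0,0,20]]]}}

```text
clock: 8.35
eef_pos: [0.6013, 0.1069, 0.0868]
tool_rot: [0.072, 0.997, -0.0, 0.001]
ft_force: [-0.6, 0.3, -1.0]
grip_width: 0.0306
```

Emit:
{"name": "jog_arm", "arguments": {"deltas": [[[0,0,2,0,0,0,20],[0,0,0,0,0,0,20]]]}}

```text
clock: 8.55
eef_pos: [0.6018, 0.1069, 0.0869]
tool_rot: [0.072, 0.997, 0.0, 0.003]
ft_force: [-0.4, -0.4, -0.3]
grip_width: 0.0309
```

Emit:
{"name": "jog_arm", "arguments": {"deltas": [[[1,0,3,0,0,0,20],[0,0,0,0,0,0,20]]]}}

```text
clock: 8.75
eef_pos: [0.6026, 0.1069, 0.0869]
tool_rot: [0.072, 0.997, 0.0, 0.005]
ft_force: [-0.3, -0.2, -0.2]
grip_width: 0.0309
```

Emit:
{"name": "jog_arm", "arguments": {"deltas": [[[1,0,0,0,0.4,0,25],[0,0,0,0,0,0,32],[0,0,0,0,0,0,36],[0,0,0,0,0,0,42],[0,0,0,0,0,0,50]]]}}

```text
clock: 9.25
eef_pos: [0.6009, 0.1071, 0.0851]
tool_rot: [0.072, 0.997, 0.0, 0.0]
ft_force: [0.5, 0.1, -0.4]
grip_width: 0.0501
```

Run:
```python
from h import *
o=get_obs(); print(o["clock"],o["eef_pos"],R.from_quat(o["tool_rot"]).as_matrix().round(3).tolist(),o["grip_width"])
a=camera("side"); save("g.png",cv2.resize(a[130:270,250:430],(720,560),interpolation=3))
```

```text
9.25 [0.60087895 0.10708178 0.08510809] [[-0.99, 0.144, 0.001], [0.144, 0.99, 0.001], [-0.001, 0.001, -1.0]] 0.0501043749603592
```

View pics/g.png

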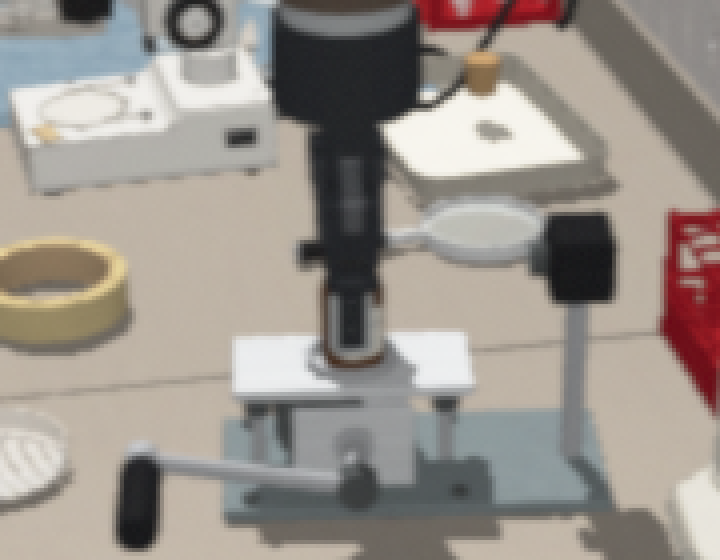

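Emit:
{"name": "jog_arm", "arguments": {"deltas": [[[0,0,0,0,0,0,60],[0,0,-15,0,0,0,60],[0,0,-30,0,0,0,60],[0,0,-40,0,0,0,60],[0,0,-40,0,0,0,60]]]}}

```text
clock: 9.8
eef_pos: [0.5957, 0.1061, 0.2048]
tool_rot: [0.072, 0.997, -0.002, -0.009]
ft_force: [0.4, -0.3, 0.1]
grip_width: 0.0601
```

Run:
```python
from h import *
o=get_obs(); print(o["clock"],o["eef_pos"],R.from_quat(o["tool_rot"]).as_matrix().round(3).tolist(),o["grip_width"])
a=camera("side"); c=cv2.resize(a[160:250,290:410],(720,540),interpolation=3)
t=np.linspace(0,6.28,60)
for r,z in((.0245,.074),(.0165,.068),(.0165,.125)):
  for x in t: q=(proj("side",(.601+r*np.cos(x),.1065+r*np.sin(x),z))-[290,160])*6; cv2.circle(c,tuple(int(v) for v in q),1,(0,255,0),-1)
save("i.png",c)
print(masks_of("dropper_bottle","side")[0]["at"])
```

```text
9.8 [0.59573455 0.10612842 0.20481709] [[-0.989, 0.144, -0.017], [0.144, 0.99, -0.002], [0.017, -0.005, -1.0]] 0.06009423369831344
[320.3, 357.5]
```

View pics/i.png

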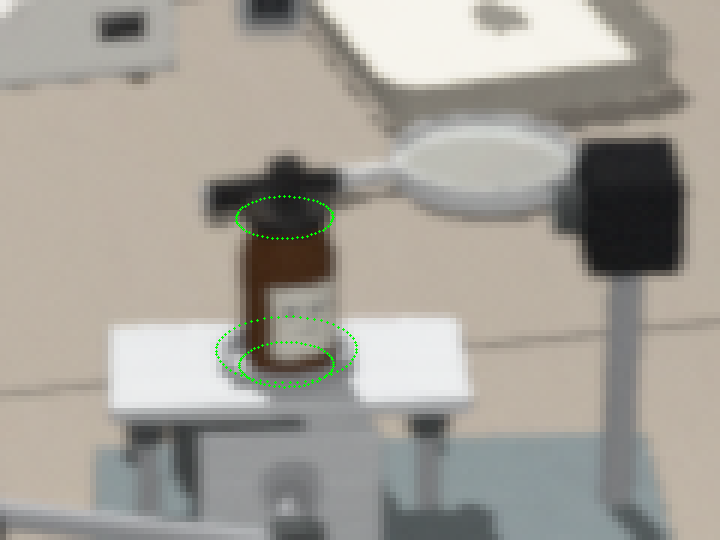

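The bottle stands upright inside the ring, centred within about 1 mm, and the lever is still down.

Emit:
{"name": "jog_arm", "arguments": {"deltas": [[[26,-28,0,0,0,0,60],[26,-28,0,0,0,0,60],[26,-28,0,0,0,0,60],[26,-28,0,0,0,0,60],[0,0,0,0,0,8,60]]]}}

```text
clock: 10.4
eef_pos: [0.4771, 0.009, 0.2082]
tool_rot: [0.142, 0.99, -0.0, -0.002]
ft_force: [0.8, 0.1, 0.2]
grip_width: 0.0598
```

Emit:
{"name": "jog_arm", "arguments": {"deltas": [[[0,0,0,0,0,8.5,60],[0,0,0,0,0,8.5,60],[0,0,0,0,0,8.5,60],[0,0,0,0,0,8.5,60],[0,0,0,0,0,8.5,60]]]}}

```text
clock: 10.9
eef_pos: [0.4741, 0.0075, 0.2067]
tool_rot: [0.494, 0.869, -0.001, -0.002]
ft_force: [-0.1, 0.0, -0.5]
grip_width: 0.0599
```

Emit:
{"name": "jog_arm", "arguments": {"deltas": [[[0,0,0,0,0,8.5,60],[0,0,0,0,0,8.5,60],[0,0,0,0,0,8.5,60],[0,0,0,0,0,8.5,60],[0,0,0,0,0,5,60]]]}}

```text
clock: 11.4
eef_pos: [0.4727, 0.0074, 0.2043]
tool_rot: [0.76, 0.65, -0.003, -0.002]
ft_force: [0.4, -0.9, 0.3]
grip_width: 0.0599
```

```bash
python3 loc.py j.png grip@.053 cam_lever@.053; python3 -c "
from h import *
W=wpose()
for p in [(.478,.0105,.064),(.601,.1065,.147)]: print(proj('wrist',p,W))
"
```

```text
11.45 [0.4726 0.0074 0.2042] [[0.156, 0.9877, -0.0077], [0.9878, -0.156, -0.0001], [-0.0013, -0.0076, -1.0]]
grip 0.77 [344. 170.] 314 476 116 260 [0.4959 0.0506 0.053 ]
cam_lever 0.73 [345. 173.] 315 475 117 261 [0.4958 0.048  0.053 ]
[329.29560506 226.62842871]
[560.20194616  37.81400556]
```

View pics/j.png

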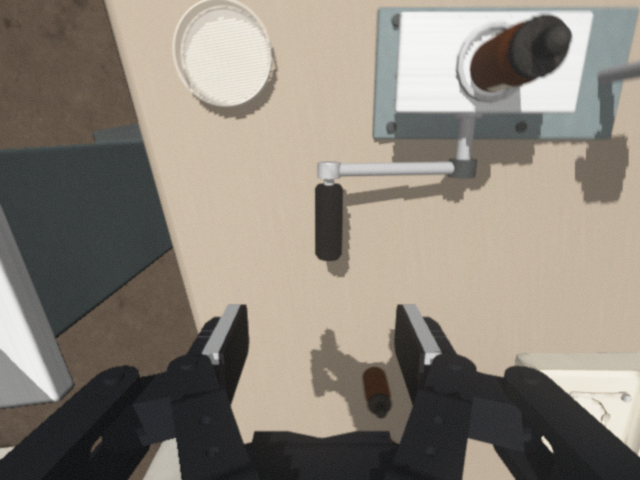

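The wrist picture shows the grip centred at (328,222), close to the predicted (329,227). The bottle stands in the ring at the upper right.

Emit:
{"name": "jog_arm", "arguments": {"deltas": [[[4,2,20,0,0,0,60],[0,0,40,0,0,0,60],[0,0,30,0,0,0,60],[0,0,15,0,0,0,60],[0,0,0,0,0,0,60]]]}}

```text
clock: 12.05
eef_pos: [0.4763, 0.0112, 0.0971]
tool_rot: [0.754, 0.657, -0.001, -0.001]
ft_force: [-0.3, -0.3, -0.4]
grip_width: 0.0596
```

Emit:
{"name": "jog_arm", "arguments": {"deltas": [[[0,1,20,0,0,0,60],[0,0,25,0,0,0,60],[0,0,14,0,0,0,60],[0,0,5,0,0,0,60],[0,0,0,0,0,0,60]]]}}

```text
clock: 12.55
eef_pos: [0.481, 0.0111, 0.0352]
tool_rot: [0.752, 0.659, 0.002, 0.002]
ft_force: [-0.5, 0.2, 0.6]
grip_width: 0.0597
```

Emit:
{"name": "jog_arm", "arguments": {"deltas": [[[0,-3,3,0,0,0,45],[0,0,0,0,0,0,30],[0,0,0,0,0,0,5],[0,0,0,0,0,0,5],[0,0,0,0,0,0,5]]]}}

```text
clock: 13.05
eef_pos: [0.4781, 0.0118, 0.0344]
tool_rot: [0.752, 0.659, 0.003, 0.002]
ft_force: [0.2, 0.7, -1.9]
grip_width: 0.0202
```

Emit:
{"name": "jog_arm", "arguments": {"deltas": [[[0,2,-9.5,0,0,0.8,5],[0,3,-9,0,0,0,5],[0,4,-9,0,0,0,5],[0,4.5,-8.5,0,0,0,5]]]}}

```text
clock: 13.45
eef_pos: [0.4928, 0.0096, 0.073]
tool_rot: [0.756, 0.654, 0.003, 0.002]
ft_force: [3.4, -0.9, -6.1]
grip_width: 0.0201
```

Emit:
{"name": "jog_arm", "arguments": {"deltas": [[[0,5.4,-7.9,0,0,0,5],[0,6,-7.5,0,0,0,5],[0,6.7,-6.9,0,0,0,5],[0,7.2,-6.3,0,0,0,5],[0,7.8,-5.6,0,0,0,5]]]}}

```text
clock: 13.95
eef_pos: [0.5297, 0.004, 0.1096]
tool_rot: [0.756, 0.654, 0.004, 0.004]
ft_force: [4.6, 0.2, -12.6]
grip_width: 0.0203
```

Emit:
{"name": "jog_arm", "arguments": {"deltas": [[[0,8.5,-4.6,0,0,0,5],[0,8.8,-4,0,0,0,5],[0,9.1,-3,0,0,0,5],[0,9.4,-2,0,0,0,5],[0,4,-1,0,0,0,5]]]}}

```text
clock: 14.45
eef_pos: [0.5633, -0.0011, 0.1226]
tool_rot: [0.756, 0.654, -0.003, -0.004]
ft_force: [-2.1, 1.0, -3.9]
grip_width: 0.0198
```

Emit:
{"name": "jog_arm", "arguments": {"deltas": [[[0,7,-1.5,0,0,0,5],[0,7,-1,0,0,0,5],[0,5,-0.3,0,0,0,5],[0,2,0,0,0,0,5],[0,0,0,0,0,0,5]]]}}

```text
clock: 14.95
eef_pos: [0.5828, -0.0041, 0.1247]
tool_rot: [0.756, 0.654, -0.006, -0.007]
ft_force: [-3.7, 1.4, -1.6]
grip_width: 0.0198
```

Emit:
{"name": "jog_arm", "arguments": {"deltas": [[[0,1,0,0,0,0,5],[0,0,0,0,0,0,5],[0,0,0,0,0,0,5],[0,0,0,0,0,0,5]]]}}

```text
clock: 15.35
eef_pos: [0.5832, -0.0041, 0.1247]
tool_rot: [0.756, 0.654, -0.006, -0.007]
ft_force: [-2.4, 0.1, -1.9]
grip_width: 0.0203
```

Run:
```python
from h import *
o=get_obs(); print(o["clock"],o["eef_pos"],o["joint_vel"].round(3),o["ft_force"].round(1))
a=camera("side"); save("k.png",cv2.resize(a[140:280,250:430],(720,560),interpolation=3))
```

```text
15.35 [ 0.58322977 -0.00412925  0.12473871] [-0.001 -0.003 -0.004 -0.001 -0.001 -0.   ] [-2.4  0.1 -1.9]
```

View pics/k.png

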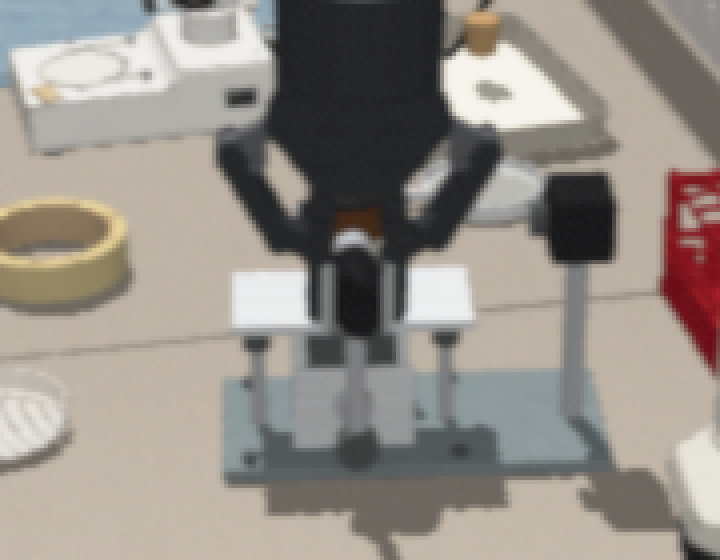

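The lever looks straight up at (360,390), held at the grip, and the plate is raised. I'll check the bottle with the wrist camera.

Run:
```python
from h import *
W=wpose(); a=camera("wrist").copy(); t=np.linspace(0,6.28,60)
for r,z in((.0245,.089),(.0165,.14),(.007,.162)):
  for x in t: q=proj("wrist",(.601+r*np.cos(x),.1065+r*np.sin(x),z),W); cv2.circle(a,tuple(int(v) for v in q),1,(0,255,0),-1)
save("l.png",a)
```

```text
(no output)
```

View pics/l.png

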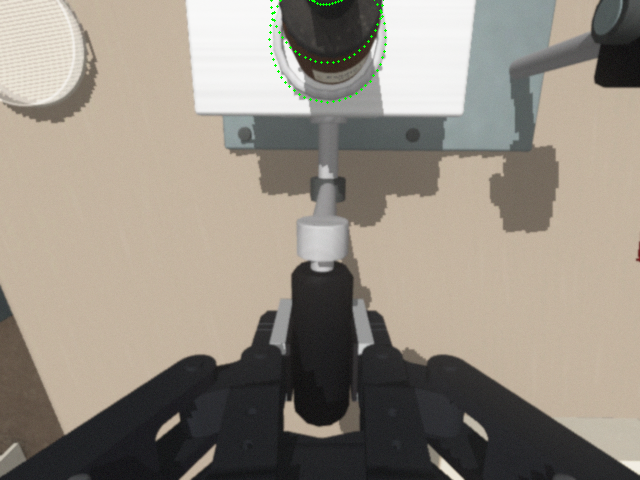

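The bottle is upright inside the raised ring, matching the projection at +15 mm. The fingers hold the grip squarely, so I'm handing in.

```bash
python3 -c "
from workcell import *
print(job_done())"
```

```text
the job is handed in; nothing more can be done
None
```

I set the middle-sized bottle in the seat with the lever down and let go of it. Then I swung the lever up by its grip and handed the job in, still holding it, at about 15.4 s of the 48 s allowed. The hand-in gave no verdict.

- **Lever:** From the tool's position I estimate it at about 89° above level, against 90° for straight up. It looked upright in the side picture, and the arm was still.
- **Bottle:** In the last wrist picture it stood upright inside the ring. Ring and bottle lay on their projected outlines for the plate raised about 15 mm.
- **Other things:** I never touched the tape, petri dish or magnifier, but I did not measure them again at the end.
- **Disagreements:**
  - The wrist force showed no clear change when the bottle touched down. I took contact from the height no longer falling, at the height expected for the seat floor.
  - The finger opening read about 2 mm less than the true diameter on both the bottle and the grip.

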